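# Clamp the graphite ingot mould for pouring

### The arm

A 7-joint arm with a two-finger parallel gripper is mounted at the origin on the work surface. World frame = base frame: x ahead of the robot, y to its left, z up, the work surface at z = 0. Lengths are in m, angles in rad, forces in N, time in s.
With the tool pointing down it reaches from about 0.425 to 0.875 m from the base axis. Payload 4.7 kg.
Tool frame: the origin (TCP) lies at the very end of the fingers, on their centre line; the grasp point (between the pads) lies 19 mm behind it; z points along the fingers, y is the line along which they close (so a half turn about z gives the same grasp; the last joint's range is limited). The gripper opens to 87 mm and grips with 3 to 60 N. Pads are 19 mm wide; open, the fingers measure 117 mm over their backs; the gripper's body (75 mm by 190 mm) begins 51 mm behind the grasp point.
Start: joints at [-1.2, 0.321, -0.07, 1.45, 0.023, 1.371, -0.057], TCP at [0.227, 0.609, 0.223] pointing down, gripper open.
Joint ranges: [-2.86, 2.86], [-0.3, 2.09], [-1.38, 1.24], [0.06, 2.45], [-1.56, 4.7], [0.09, 2.05], [-2.69, 2.69]. Speed limits (rad/s): [2.57, 2.57, 3.14, 3.14, 3.14, 3.14, 3.14].

### API

Orientations are given as a rotation vector (axis times angle).
In Python, from bench import ctrl, vision gives the robot as it stands.
- The arm moves only by the tool jog_arm, never from a script. Its argument "increments" is a list of rows, each an object of numbers: "tx", "ty", "tz": the shift along the tool's x, y, z in mm; "wx", "wy", "wz": the turn, a rotation vector about the tool's x, y, z in rad; "gripper": the opening, from 0 (shut) to 1 (fully open). In form: [{"tx": .., "ty": .., "tz": .., "wx": .., "wy": .., "wz": .., "gripper": ..}, ...]. A call has exactly 5 rows; each row is the pose to reach, as a shift and turn from the pose commanded when the call began, along the tool's axes at that moment; what a row does not reach only later rows make up. A row lasts 1/12 s, in which the tool goes at most 41.7 mm and 7.16 degrees, less where a joint would pass 70% of its speed; a pose out of reach is approached as far as the arm can. A call with a gripper value outside its range is refused whole. The fingers move at their own pace and stop on an object; "grip_force" is the grip in N (left out, the last holds). Time passes only in rows, so rows that repeat a pose let the fingers close, or fill a call up. It gives the time, the measured TCP pose, the force, the opening and the grip force at its end, in the units of the state.
- ctrl.get_state(): the state, without advancing time (a new reading comes with each control period).
- vision.get_image(name): name is "scene" or "top" or "wrist"; returns a dict with "color" (480x640x3 uint8, blue, green, red), "fx", "fy", "cx", "cy" (pixels), "k1" (the pictures are not rectified: a ray, as slopes to the right and down, at radius r is drawn at 1 + k1 r^2 times it, then the intrinsics apply), "extrinsics" (4x4, takes a point from world to camera coordinates). Camera axes: x right, y down, z forward; pixel columns grow to the right and rows downward; lengths in m; the calibration is good to about 2 mm. A picture is of the moment at which its call begins. There is no depth.
- ctrl.close_job(): hands the job in; it is judged then, once.
Trained networks look in the newest picture that a camera, given by its name, has taken for a name from the list of things; names that differ only in an ending like _2 or _b are one class to them, and where a whole thing is asked for, a point or a joint stands for the part that bears it (a point fixed in the world has none). Each returns a list of dicts, best first, with "conf" (0 to 1); they miss things now and then, are a little off and sometimes report something else, mostly with a low value. They report only what shows in the picture. A call takes as long as a camera call. They do not tell look-alikes from the thing itself.
- vision.spot_in(camera, thing): "bbox" ([left, top, right, bottom] in pixels, round what is visible of it).
The state is a dict: "time": time; "joint_positions": joint angles; "qd": joint speeds; "joint_torque": joint torques, N m; "position": TCP position; "tool_rot": TCP orientation; "ft_force": force on the tool from outside, world axes, zero at the start; "torque": the same for the moment, N m; "grip_width": opening from 0.0 (shut) to 1.0 (fully open); "grip_force": force on a finger pad.
Only numpy, scipy, OpenCV 4.12 (cv2) and the standard library are available. Lean on these libraries where they do the work, as an engineer would, in place of code of your own. Each camera call takes 0.05 s, during which the arm holds its last target. There are 200 camera calls.

### The job

Push the graphite ingot mould along its rails until it is fully home and flush against the clamp's back stop, then turn the T-handle clockwise until the pad meets the mould and snug it down by feel: firm, but graphite is brittle, so push it gently and do not overtighten. Then let go of everything, leaving the mould home and clamped; leave the other things on the bench where they are.

Things in the scene. Friction and masses are not known exactly. Their poses are not given: they have to be found in the camera images.
- bed: Fixed grey base plate of the clamp, 250 x 160 x 20 mm. Origin on the bench right below the screw's axis; x points along the rails from the open front end (x = -170 mm) to the back stop (face at x = +50 mm), z up. Two steel rails along x, 12 mm high above the plate, faces at y = +-41 mm, x from -160 to +50 mm.
- bridge: Fixed grey portal over the bed, same x, y, yaw, its height some mm up or down: posts 24 mm square at y = +-66 mm, crossbar 28 mm thick in x, 156 mm long, 111 to 135 mm above its origin (brass collar to 141 mm). It carries the upright screw at x = y = 0: T-handle above, round pad 40 mm across below on a stiff spring (20 N per mm). The pad starts 4 to 16 mm over the mould, not told exactly.
- screw (a joint): T-handle angle, rad: grows clockwise from above, lowering pad and handle 24 mm a turn; 0: bar along bed y. Stays where left. Free, friction takes 0.40 N m: 10 N square on the bar at 40 mm from the axis. Each 10 N of clamping adds 0.038 N m (1 N at 40 mm). Snug is 30 to 80 N clamping: 3 to 8 N more push at 40 mm than when free; aim for 5. Graphite cracks above 110 N clamping.
- bar_mid (a point): Middle of the T-handle's bar, on the screw's axis, about 200 mm above the bench at the start. The bar: round steel, 10 mm thick, level, through a hub 26 mm across and 26 mm high; an 18 mm ball on each end, 58 mm from the axis. Clear space under the bar down to the crossbar: 30 mm or more, also when clamped.
- bar_end (a point): Centre of one of the two end balls of the T-handle (the one at the bed's +y side when the joint reads 0), 58 mm from bar_mid; the other lies across the axis from it.
- stop (a point): Middle of the back stop's face, 40 mm above the bench; its axes are those of the bed. The stop is 100 mm wide, up to 44 mm above the bench.
- mould: Dark graphite ingot mould, a closed block 140 x 70 x 40 mm (x, y, z), 0.4 to 0.6 kg, loose on the bed (top at 20 mm) between the rails, 20 to 45 mm short of the stop. Origin: centre of its underside; x is its long axis, towards the stop. When it is home its front 90 mm lie before the screw's axis. Brittle: push or squeeze it with less than 60 N.
- mould_rear (a point): Middle of the mould's rear end face (towards the stop), 20 mm above its underside.
- mould_front (a point): Middle of the mould's front end face (towards the open end, where to push), 20 mm above its underside; it slides with 3 to 8 N.
- crucible: Small open graphite cup, 60 mm across, 60 mm high, standing beside the clamp; origin at its underside's centre. A bystander: leave it alone.
- plunger_a: Graphite stopper, 48 mm across, 85 mm high, narrower at the top, standing beside the clamp; origin at its underside's centre. A bystander: leave it alone.
- plunger_b: A second such graphite stopper; origin at its underside's centre. A bystander: leave it alone.
- dish: Steel bowl 90 mm across, 35 mm high; origin at its underside's centre. A bystander: leave it alone.
- flask: Pale plaster cylinder 80 mm across, 100 mm high; origin at its underside's centre. A bystander: leave it alone.
- jar: Grey lidded jar 60 mm across, 80 mm high; origin at its underside's centre. A bystander: leave it alone.
- rod: Steel rod 220 mm long, 10 mm thick, lying on the bench; origin at its underside's centre. A bystander: leave it alone.
Mind the look-alikes: they are no part of the job. Leave any green look-alike of the bridge alone.

How it is judged:
By the outcome, as a careful person would: the job done as asked, in the order asked, and still so for the second after the job is handed in, with the robot touching nothing.
It also fails if it takes over 72 s, if anything falls off the work surface, if the arm or the gripper's body presses on something with over 40 N, if the wrist force passes 120 N, or if a joint passes its speed limit or range.

## Working session

There is one attempt and no reset: what is moved stays moved. The work goes in short steps, Python scripts to look and compute and a tool call to move; the robot and the scene stay as the last step left them, time stands still between calls to the robot, and variables do not carry over. Pictures are saved under pics/ and viewed, at most 10 in all, crops included, and the job is handed in when it is done.

Besides the shell and the picture viewer there is one more tool, called after "Emit:" by a JSON object that holds its "method" and its "body", one argument or row to a line. jog_arm: Moves the arm, as the interface text tells. Its arguments: {"type":"object","properties":{"increments":{"type":"array"},"grip_force":{"type":"number"}},"required":["increments"]}

```bash
mkdir -p pics; ls; cat > h.py <<'E'
import numpy as np, cv2
from scipy.spatial.transform import Rotation as R
from bench import ctrl, vision
def cam(n):
    d=vision.get_image(n); return d
def K(d): return np.array([[d["fx"],0,d["cx"]],[0,d["fy"],d["cy"]],[0,0,1.]])
def proj(d,P):
    E=np.array(d["extrinsics"]); P=np.atleast_2d(P)@E[:3,:3].T+E[:3,3]
    s=P[:,:2]/P[:,2:]; s=s*(1+d["k1"]*(s**2).sum(1,keepdims=True))
    return s*[d["fx"],d["fy"]]+[d["cx"],d["cy"]]
def ray(d,uv):
    E=np.array(d["extrinsics"]); p=(np.array(uv,float)-[d["cx"],d["cy"]])/[d["fx"],d["fy"]]
    s=p.copy()
    for _ in range(20): s=p/(1+d["k1"]*(s@s))
    o=-E[:3,:3].T@E[:3,3]; return o,E[:3,:3].T@np.array([s[0],s[1],1])
def at_z(d,uv,z):
    o,v=ray(d,uv); return o+v*(z-o[2])/v[2]
E
python3 - <<'E'
from h import *
for n in ("scene","top"):
    d=cam(n); cv2.imwrite(f"pics/{n}0.png",d["color"])
    print(n,d["fx"],d["k1"],np.round(-np.array(d["extrinsics"])[:3,:3].T@np.array(d["extrinsics"])[:3,3],3))
    for t in ("bridge","mould","bar_end","screw","bed","crucible","plunger_a","dish","flask","jar","rod"):
        print(t,[(np.round(b["bbox"]).astype(int).tolist(),round(b["conf"],2)) for b in vision.spot_in(n,t)][:4])
s=ctrl.get_state(); print(s)
E
```

```text
pics
scene 562.1386593911086 -0.05893165478477427 [ 1.208 -0.357  1.23 ]
bridge [([183, 174, 247, 255], 0.91), ([354, 120, 402, 194], 0.9), ([252, 265, 320, 342], 0.68), ([359, 222, 421, 298], 0.67)]
mould [([347, 232, 401, 284], 0.64)]
bar_end [([185, 175, 232, 202], 0.91), ([363, 121, 398, 143], 0.77), ([365, 222, 422, 246], 0.6)]
screw [([258, 261, 308, 294], 0.96), ([370, 225, 422, 243], 0.93), ([184, 175, 230, 204], 0.67), ([366, 115, 404, 139], 0.52)]
bed []
crucible [([427, 237, 451, 269], 0.95), ([319, 221, 429, 315], 0.68)]
plunger_a [([330, 281, 352, 310], 0.94), ([343, 308, 369, 334], 0.63), ([325, 224, 429, 316], 0.59)]
dish [([432, 178, 461, 202], 0.63)]
flask [([481, 203, 525, 248], 0.74)]
jar [([144, 356, 180, 394], 0.92)]
rod [([141, 278, 172, 350], 0.6), ([322, 222, 430, 315], 0.25)]
top 502.6277776651303 -0.07147315616930046 [ 0.279 -0.014  1.29 ]
bridge [([224, 187, 292, 221], 0.82), ([150, 324, 230, 355], 0.72), ([365, 324, 440, 350], 0.68)]
mould [([244, 206, 282, 261], 0.96)]
bar_end [([347, 185, 405, 197], 0.87), ([148, 327, 208, 347], 0.82), ([226, 186, 281, 2
[... 571 characters left out ...]
ns': array([-1.19992441,  0.3210093 , -0.07012086,  1.45048731,  0.02259365,
        1.37082066, -0.05690182]), 'qd': array([ 3.51532584e-04, -5.08577160e-05, -2.50849779e-04, -6.08632166e-04,
        7.22877444e-04, -6.45565706e-04, -3.97977047e-04]), 'joint_torque': array([-5.80190863e-04, -4.91103458e+01, -4.03324133e-01, -3.12764812e+01,
       -6.36835978e-02,  3.34645878e-02,  3.16578132e-05]), 'position': array([0.22702872, 0.60908178, 0.22258702]), 'tool_rot': array([5.57386244e-01, 3.09170825e+00, 8.82361280e-05]), 'ft_force': array([ 0.32136947, -0.77947314,  0.33280985]), 'torque': array([ 0.03079748,  0.02639206, -0.03179289]), 'grip_force': 0.0, 'grip_width': 1.0004819041647504}
```

View pics/scene0.png

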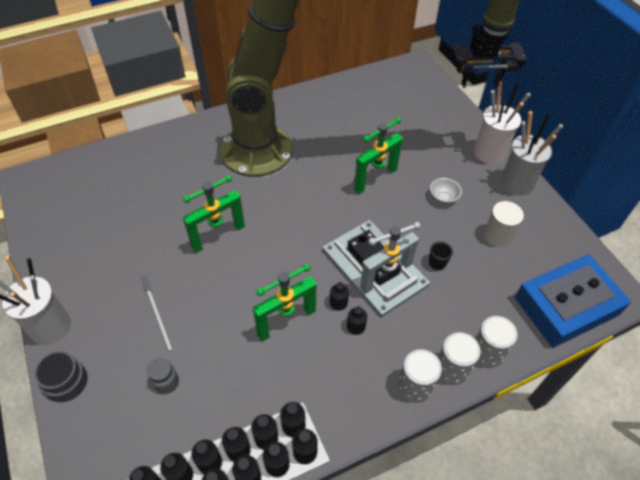

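View pics/top0.png

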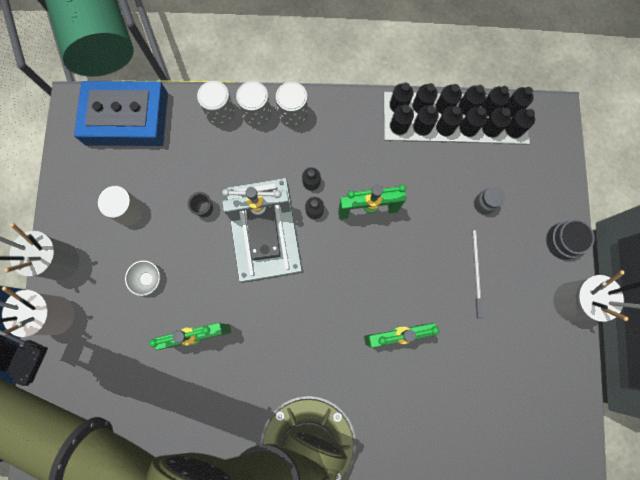

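Four bridges: the green ones are at top px (373,200), (190,336) and (402,335). The grey one at (257,198) stands on the grey bed with the mould (265,245), so it fits the description. Next I'll take an enlarged crop to confirm it and pick out corners.

```bash
python3 - <<'E'
import cv2,numpy as np
a=cv2.imread("pics/top0.png")[170:290,180:340]; b=cv2.imread("pics/scene0.png")[210:320,310:460]
cv2.imwrite("pics/c1.png",cv2.resize(a,None,fx=5,fy=5,interpolation=cv2.INTER_CUBIC))
cv2.imwrite("pics/c2.png",cv2.resize(b,None,fx=5,fy=5,interpolation=cv2.INTER_CUBIC))
E
```

```text
(no output)
```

View pics/c1.png

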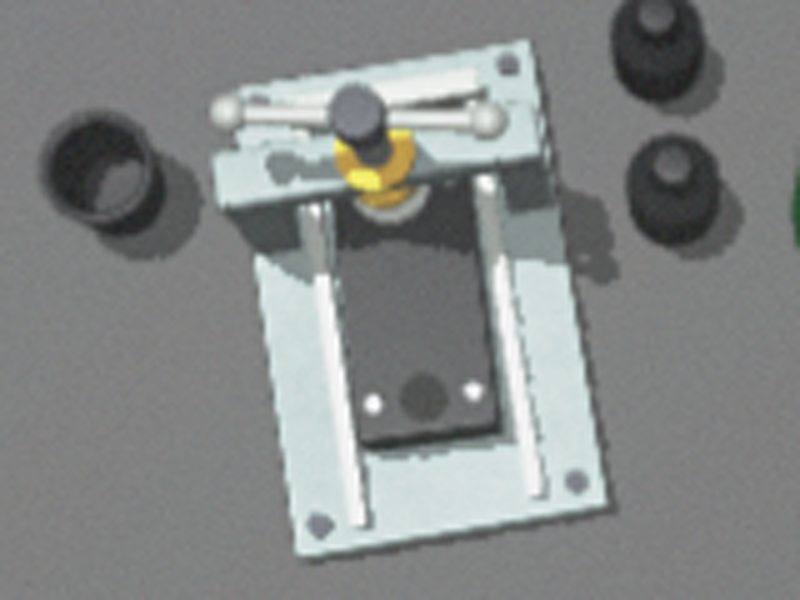

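View pics/c2.png

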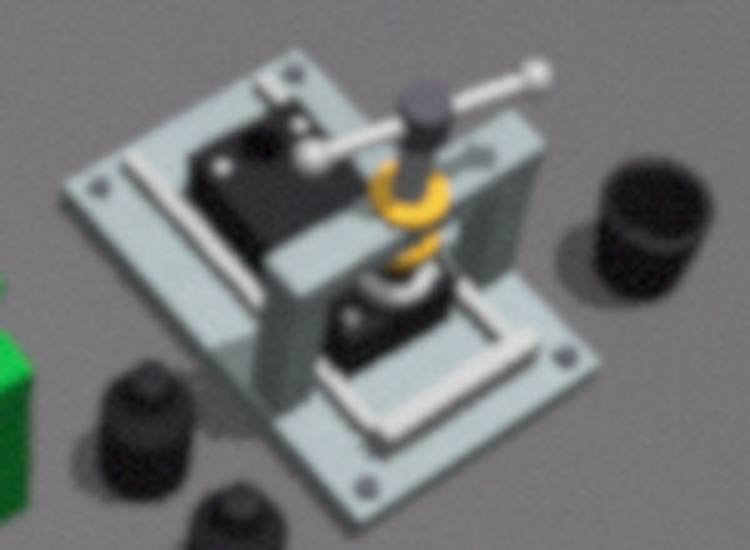

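```bash
cat > fit.py <<'E'
from h import *
from scipy.optimize import least_squares
T=cam("top"); S=cam("scene")
tp=lambda *p:(np.array(p)+.5)/5-.5+[180,170]
sp=lambda *p:(np.array(p)+.5)/5-.5+[310,210]
C=np.array([[-.17,.08,.02],[-.17,-.08,.02],[.08,-.08,.02],[.08,.08,.02]])
def f(q):
    x,y,a,m,hb,th,dx,dy=q
    W=lambda P:np.atleast_2d(P)@np.array([[np.cos(a),np.sin(a),0],[-np.sin(a),np.cos(a),0],[0,0,1]])+[x,y,0]
    # th clockwise from above
    b=np.array([np.sin(th)*.058,np.cos(th)*.058,0]); c=np.array([0,0,hb])
    mf=np.array([m,0,.06])
    dt=np.array([dx,dy])
    r=[proj(T,W(C[:3]))-[tp(295,555),tp(605,508),tp(530,42)],
       proj(S,W(C))-[sp(300,52),sp(62,190),sp(358,530),sp(600,360)]+dt,
       proj(T,W([c+b,c-b]))-[tp(227,112),tp(488,120)],
       proj(S,W([c+b,c-b]))-[sp(538,73),sp(313,155)]+dt,
       proj(T,W(mf))-tp(430,433)]
    return np.vstack(r).ravel()
if __name__=="__main__":
    o=least_squares(f,[.6,.1,.1,-.12,.2,0,0,0],loss="soft_l1")
    print(np.round(o.x,4)); print(np.round(f(o.x).reshape(-1,2),1).tolist())
    x,y,a=o.x[:3]
    for n in("top",): 
        for t in("plunger_a","crucible"):
            for b in vision.spot_in(n,t)[:2]:
                l,u,r,d=b["bbox"]; print(t,at_z(T,((l+r)/2,(u+d)/2),.04).round(3))
E
python3 fit.py
```

```text
[ 0.5747  0.1373  0.1856 -0.1236  0.2073  0.1984  0.5055  1.597 ]
[[0.0, 0.9], [0.4, -0.1], [0.1, -0.3], [-0.2, 0.1], [0.1, -0.6], [0.2, -0.6], [0.5, 1.6], [-0.1, -0.2], [-0.4, -0.2], [-0.6, 0.3], [0.0, -0.2], [-0.1, 0.0]]
plunger_a [0.662 0.001 0.04 ]
plunger_a [0.513 0.121 0.04 ]
crucible [0.583 0.294 0.04 ]
```

The crop confirms the grey clamp on the grey bed. The bar balls are at crop px (227,112) and (488,120), and the mould's front edge is at (430,433), about 34 mm short of home. Now I'll plan the approach.

```bash
cat >> h.py <<'E'
BX,BY,BA=.5747,.1373,.1856
def bed(p): # bed->world
    c,s=np.cos(BA),np.sin(BA); return np.array([BX+c*p[0]-s*p[1],BY+s*p[0]+c*p[1],p[2]])
def tobed(w):
    c,s=np.cos(BA),np.sin(BA); d=np.array(w)-[BX,BY,0]; return np.array([c*d[0]+s*d[1],-s*d[0]+c*d[1],d[2]])
def tool_R(yaw): # tool z down, tool x at bed yaw
    a=yaw+BA; x=np.array([np.cos(a),np.sin(a),0]); z=np.array([0,0,-1.]); return np.c_[x,np.cross(z,x),z]
def delta(p,yaw,pos=None,rot=None):
    s=ctrl.get_state(); pos=s["position"] if pos is None else pos; R0=R.from_rotvec(s["tool_rot"] if rot is None else rot).as_matrix()
    return ((R0.T@(bed(p)-pos))*1000).round(1),R.from_matrix(R0.T@tool_R(yaw)).as_rotvec().round(3)
def show():
    s=ctrl.get_state(); Rm=R.from_rotvec(s["tool_rot"]).as_matrix(); y=np.arctan2(Rm[1,0],Rm[0,0])-BA
    c,q=np.cos(BA),np.sin(BA); f=s["ft_force"]
    print("t",round(s["time"],2),"bedpos",(tobed(s["position"])*1000).round(1),"yaw",round(np.degrees(y),1),"tilt",Rm[:,2].round(3),"F bed",np.round([c*f[0]+q*f[1],-q*f[0]+c*f[1],f[2]],1),"tq",s["torque"].round(2),"q",s["joint_positions"].round(2),"g",round(s["grip_width"],2))
E
python3 - <<'E'
from h import *
show()
print(delta([-.16,0,.25],np.pi), delta([-.16,0,.25],0))
T=cam("top")
for uv in((190,336),(402,335),(373,200)): print(tobed(at_z(T,uv,.18)).round(3),at_z(T,uv,.18).round(3))
E
```

```text
t 1.4 bedpos [-254.6  527.8  222.6] yaw 148.9 tilt [ 0.  0. -1.] F bed [ 0.1 -0.   0.1] tq [ 0.01 -0.01  0.03] q [-1.2   0.32 -0.07  1.45  0.02  1.37 -0.06] g 1.0
(array([-353.5, -403.2,  -27.5]), array([ 0.   ,  0.   , -0.542])) (array([-353.5, -403.2,  -27.5]), array([ 0.   , -0.   ,  2.599]))
[-0.289  0.18   0.18 ] [0.258 0.261 0.18 ]
[-0.364 -0.276  0.18 ] [ 0.268 -0.201  0.18 ]
[-0.055 -0.27   0.18 ] [ 0.57  -0.138  0.18 ]
```

Emit:
{"method": "jog_arm", "body": {
  "increments": [
    {"tz": -40, "gripper": 0},
    {"tz": -80, "gripper": 0},
    {"tz": -90, "wz": -0.1, "gripper": 0},
    {"tz": -90, "wz": -0.2, "gripper": 0},
    {"tz": -90, "wz": -0.3, "gripper": 0}
  ]
}}

```text
validation failed for argument at $.in...
```

```bash
python3 - <<'E'
from h import *
show()
print(delta([-.16,0,.25],np.pi), delta([-.16,0,.25],0))
E
```

```text
t 1.45 bedpos [-254.6  527.8  222.6] yaw 148.9 tilt [ 0.  0. -1.] F bed [-0.3  0.3 -0.6] tq [-0.02  0.05 -0.02] q [-1.2   0.32 -0.07  1.45  0.02  1.37 -0.06] g 1.0
(array([-353.5, -403.2,  -27.4]), array([ 0.   ,  0.   , -0.542])) (array([-353.5, -403.2,  -27.4]), array([ 0.   , -0.   ,  2.599]))
```

Apparently every row must hold all the fields.

Emit:
{"method": "jog_arm", "body": {
  "increments": [
    {"tx": 0, "ty": 0, "tz": -40, "wx": 0, "wy": 0, "wz": 0, "gripper": 0},
    {"tx": 0, "ty": 0, "tz": -80, "wx": 0, "wy": 0, "wz": 0, "gripper": 0},
    {"tx": 0, "ty": 0, "tz": -90, "wx": 0, "wy": 0, "wz": -0.1, "gripper": 0},
    {"tx": 0, "ty": 0, "tz": -90, "wx": 0, "wy": 0, "wz": -0.2, "gripper": 0},
    {"tx": 0, "ty": 0, "tz": -90, "wx": 0, "wy": 0, "wz": -0.3, "gripper": 0}
  ]
}}

```text
time: 1.87
position: [0.2272, 0.6098, 0.3145]
tool_rot: [0.081, 3.139, 0.005]
ft_force: [-0.7, -0.2, 0.4]
grip_width: 0.707
grip_force: 0.0
```

```bash
python3 - <<'E'
from h import *
show()
print(delta([-.16,0,.25],np.pi), delta([-.16,0,.25],0))
E
```

```text
t 1.87 bedpos [-254.4  528.5  314.5] yaw 166.4 tilt [ 0.001  0.003 -1.   ] F bed [-0.8 -0.   0.4] tq [ 0.07  0.04 -0.02] q [-1.18  0.3  -0.1   1.3   0.03  1.54  0.24] g 0.71
(array([-215.9, -491.7,   63.2]), array([ 0.003,  0.001, -0.237])) (array([-215.9, -491.7,   63.2]), array([ 2.000e-03, -4.000e-03,  2.904e+00]))
```

Emit:
{"method": "jog_arm", "body": {
  "increments": [
    {"tx": -16, "ty": -38, "tz": 0, "wx": 0, "wy": 0, "wz": -0.05, "gripper": 0},
    {"tx": -32, "ty": -75, "tz": 0, "wx": 0, "wy": 0, "wz": -0.1, "gripper": 0},
    {"tx": -48, "ty": -112, "tz": 0, "wx": 0, "wy": 0, "wz": -0.15, "gripper": 0},
    {"tx": -65, "ty": -150, "tz": 0, "wx": 0, "wy": 0, "wz": -0.2, "gripper": 0},
    {"tx": -82, "ty": -188, "tz": 0, "wx": 0, "wy": 0, "wz": -0.24, "gripper": 0}
  ]
}}

```text
time: 2.28
position: [0.2986, 0.4149, 0.3126]
tool_rot: [-0.292, 3.128, 0.001]
ft_force: [0.5, -0.2, 0.9]
grip_width: 0.324
grip_force: 0.0
```

```bash
python3 - <<'E'
from h import *
show()
print(delta([-.16,0,.25],np.pi))
E
```

```text
t 2.28 bedpos [-220.1  323.7  312.6] yaw -180.0 tilt [ 0.  0. -1.] F bed [ 0.5 -0.3  0.9] tq [ 0.07 -0.03 -0.06] q [-0.97 -0.   -0.02  1.64 -0.    1.5   0.76] g 0.32
(array([ -60. , -323.8,   62.5]), array([0., 0., 0.]))
```

Emit:
{"method": "jog_arm", "body": {
  "increments": [
    {"tx": -8, "ty": -41, "tz": 0, "wx": 0, "wy": 0, "wz": 0, "gripper": 0},
    {"tx": -16, "ty": -82, "tz": 0, "wx": 0, "wy": 0, "wz": 0, "gripper": 0},
    {"tx": -24, "ty": -123, "tz": 0, "wx": 0, "wy": 0, "wz": 0, "gripper": 0},
    {"tx": -32, "ty": -164, "tz": 0, "wx": 0, "wy": 0, "wz": 0, "gripper": 0},
    {"tx": -40, "ty": -205, "tz": 0, "wx": 0, "wy": 0, "wz": 0, "gripper": 0}
  ]
}}

```text
time: 2.7
position: [0.3751, 0.2209, 0.3129]
tool_rot: [-0.287, 3.128, 0.002]
ft_force: [0.6, -0.3, 0.1]
grip_width: 0.016
grip_force: 0.0
```

Emit:
{"method": "jog_arm", "body": {
  "increments": [
    {"tx": -8, "ty": -40, "tz": 0, "wx": 0, "wy": 0, "wz": 0, "gripper": 0},
    {"tx": -16, "ty": -80, "tz": 0, "wx": 0, "wy": 0, "wz": 0, "gripper": 0},
    {"tx": -16, "ty": -114, "tz": 10, "wx": 0, "wy": 0, "wz": 0, "gripper": 0},
    {"tx": -16, "ty": -114, "tz": 50, "wx": 0, "wy": 0, "wz": 0, "gripper": 0},
    {"tx": -16, "ty": -114, "tz": 80, "wx": 0, "wy": 0, "wz": 0, "gripper": 0}
  ]
}}

```text
time: 3.12
position: [0.4122, 0.1115, 0.2322]
tool_rot: [-0.279, 3.126, 0.003]
ft_force: [0.9, 0.8, -0.3]
grip_width: 0.004
grip_force: 0.0
```

```bash
python3 - <<'E'
from h import *
show()
print(delta([-.15,0,.04],np.pi))
E
```

```text
t 3.12 bedpos [-164.4    4.7  232.2] yaw -180.4 tilt [ 0.003  0.002 -1.   ] F bed [ 1.   0.6 -0.3] tq [ 0.1   0.05 -0.06] q [-0.7  -0.19  0.33  1.96  0.06  1.36  1.36] g 0.0
(array([-13.9,  -4.9, 192.2]), array([ 0.002,  0.003, -0.008]))
```

Emit:
{"method": "jog_arm", "body": {
  "increments": [
    {"tx": -14, "ty": -5, "tz": 38, "wx": 0, "wy": 0, "wz": 0, "gripper": 0},
    {"tx": -14, "ty": -5, "tz": 76, "wx": 0, "wy": 0, "wz": 0, "gripper": 0},
    {"tx": -14, "ty": -5, "tz": 114, "wx": 0, "wy": 0, "wz": 0, "gripper": 0},
    {"tx": -14, "ty": -5, "tz": 150, "wx": 0, "wy": 0, "wz": 0, "gripper": 0},
    {"tx": -14, "ty": -5, "tz": 180, "wx": 0, "wy": 0, "wz": 0, "gripper": 0}
  ]
}}

```text
time: 3.53
position: [0.425, 0.111, 0.0504]
tool_rot: [0.287, -3.128, 0.0]
ft_force: [0.9, 0.9, -0.1]
grip_width: 0.005
grip_force: 0.0
```

```bash
python3 - <<'E'
from h import *
show()
d=cam("top");cv2.imwrite("pics/t1.png",cv2.resize(d["color"][170:290,180:340],None,fx=5,fy=5,interpolation=cv2.INTER_CUBIC))
show()
print(delta([-.14,0,.036],np.pi))
E
```

```text
t 3.53 bedpos [-152.     1.7   50.4] yaw -180.2 tilt [-0.001 -0.    -1.   ] F bed [ 1.   0.8 -0.1] tq [0.01 0.01 0.02] q [-0.69  0.04  0.38  2.16 -0.02  0.95  1.46] g 0.0
t 3.58 bedpos [-156.     1.1   45.7] yaw -180.1 tilt [-0.009 -0.004 -1.   ] F bed [-4.1 -0.5 -2.9] tq [-0.03  0.25  0.02] q [-0.69  0.04  0.38  2.16 -0.02  0.95  1.46] g 0.0
(array([-16.1,  -1. ,   9.6]), array([-0.003, -0.009, -0.002]))
```

View pics/t1.png

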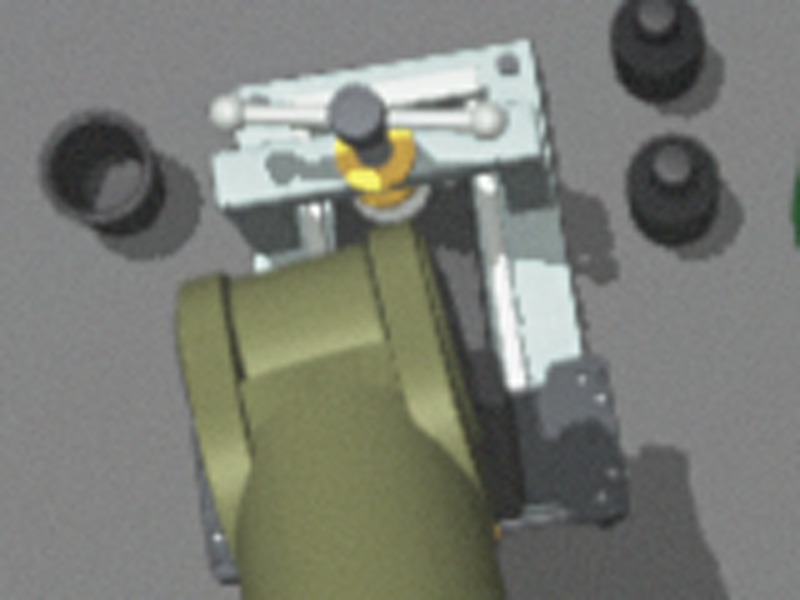

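The picture shows the arm covering the mould, with handle, pad and bystanders unmoved. I'll settle with small rows.

Emit:
{"method": "jog_arm", "body": {
  "increments": [
    {"tx": 0, "ty": 0, "tz": 0, "wx": 0, "wy": 0, "wz": 0, "gripper": 0},
    {"tx": -2, "ty": 0, "tz": 2, "wx": 0, "wy": 0, "wz": 0, "gripper": 0},
    {"tx": -4, "ty": 0, "tz": 4, "wx": 0, "wy": 0, "wz": 0, "gripper": 0},
    {"tx": -6, "ty": 0, "tz": 6, "wx": 0, "wy": 0, "wz": 0, "gripper": 0},
    {"tx": -6, "ty": 0, "tz": 6, "wx": 0, "wy": 0, "wz": 0, "gripper": 0}
  ]
}}

```text
time: 4.0
position: [0.4335, 0.1131, 0.048]
tool_rot: [-0.287, 3.125, 0.002]
ft_force: [0.4, -0.1, -0.1]
grip_width: 0.006
grip_force: 0.0
```

```bash
python3 - <<'E'
from h import *
show()
print(delta([-.14,0,.036],np.pi))
E
```

```text
t 4.0 bedpos [-143.3    2.3   48. ] yaw -180.1 tilt [ 0.003  0.001 -1.   ] F bed [ 0.4 -0.2 -0.1] tq [ 0.08  0.04 -0.04] q [-0.69  0.06  0.38  2.14 -0.03  0.94  1.47] g 0.01
(array([-3.2, -2.3, 12. ]), array([ 0.001,  0.003, -0.002]))
```

Emit:
{"method": "jog_arm", "body": {
  "increments": [
    {"tx": 0, "ty": -2, "tz": 6, "wx": 0, "wy": 0, "wz": 0, "gripper": 0},
    {"tx": 0, "ty": -2, "tz": 12, "wx": 0, "wy": 0, "wz": 0, "gripper": 0},
    {"tx": -3, "ty": -2, "tz": 12, "wx": 0, "wy": 0, "wz": 0, "gripper": 0},
    {"tx": -6, "ty": -2, "tz": 12, "wx": 0, "wy": 0, "wz": 0, "gripper": 0},
    {"tx": -9, "ty": -2, "tz": 12, "wx": 0, "wy": 0, "wz": 0, "gripper": 0}
  ]
}}

```text
time: 4.42
position: [0.4414, 0.1122, 0.0345]
tool_rot: [-0.287, 3.128, -0.0]
ft_force: [0.1, -0.1, -0.8]
grip_width: 0.003
grip_force: 0.0
```

Emit:
{"method": "jog_arm", "body": {
  "increments": [
    {"tx": -2.5, "ty": 0, "tz": 0, "wx": 0, "wy": 0, "wz": 0, "gripper": 0},
    {"tx": -5, "ty": 0, "tz": 0, "wx": 0, "wy": 0, "wz": 0, "gripper": 0},
    {"tx": -7.5, "ty": 0, "tz": 0, "wx": 0, "wy": 0, "wz": 0, "gripper": 0},
    {"tx": -10, "ty": 0, "tz": 0, "wx": 0, "wy": 0, "wz": 0, "gripper": 0},
    {"tx": -12.5, "ty": 0, "tz": 0, "wx": 0, "wy": 0, "wz": 0, "gripper": 0}
  ]
}}

```text
time: 4.83
position: [0.4513, 0.1139, 0.0342]
tool_rot: [0.287, -3.123, 0.001]
ft_force: [-6.0, -1.5, 4.0]
grip_width: 0.005
grip_force: 3.1
```

```bash
python3 -c "
from h import *
show()"
```

```text
t 4.83 bedpos [-125.6   -0.2   34.2] yaw -180.1 tilt [-0.005 -0.001 -1.   ] F bed [-6.2 -0.4  4. ] tq [-0.3   1.25  0.02] q [-0.67  0.12  0.39  2.11 -0.06  0.92  1.5 ] g 0.0
```

Emit:
{"method": "jog_arm", "body": {
  "increments": [
    {"tx": -2.5, "ty": 0, "tz": 0, "wx": 0, "wy": 0, "wz": 0, "gripper": 0},
    {"tx": -5, "ty": 0, "tz": 0, "wx": 0, "wy": 0, "wz": 0, "gripper": 0},
    {"tx": -7.5, "ty": 0, "tz": 0, "wx": 0, "wy": 0, "wz": 0, "gripper": 0},
    {"tx": -10, "ty": 0, "tz": 0, "wx": 0, "wy": 0, "wz": 0, "gripper": 0},
    {"tx": -12.5, "ty": 0, "tz": 0, "wx": 0, "wy": 0, "wz": 0, "gripper": 0}
  ]
}}

```text
time: 5.25
position: [0.4636, 0.1162, 0.0342]
tool_rot: [0.287, -3.123, 0.001]
ft_force: [-5.6, -2.0, 4.5]
grip_width: 0.004
grip_force: 3.1
```

Emit:
{"method": "jog_arm", "body": {
  "increments": [
    {"tx": -1.2, "ty": 0, "tz": 0, "wx": 0, "wy": 0, "wz": 0, "gripper": 0},
    {"tx": -2.4, "ty": 0, "tz": 0, "wx": 0, "wy": 0, "wz": 0, "gripper": 0},
    {"tx": -3.6, "ty": 0, "tz": 0, "wx": 0, "wy": 0, "wz": 0, "gripper": 0},
    {"tx": -4.8, "ty": 0, "tz": 0, "wx": 0, "wy": 0, "wz": 0, "gripper": 0},
    {"tx": -6, "ty": 0, "tz": 0, "wx": 0, "wy": 0, "wz": 0, "gripper": 0}
  ]
}}

```text
time: 5.67
position: [0.471, 0.1177, 0.0342]
tool_rot: [0.287, -3.127, 0.0]
ft_force: [-3.0, -1.3, -1.2]
grip_width: 0.003
grip_force: 1.1
```

```bash
python3 -c "
from h import *
show()"
```

```text
t 5.67 bedpos [-105.5   -0.2   34.2] yaw -180.1 tilt [-0.001 -0.    -1.   ] F bed [-3.2 -0.7 -1.2] tq [-0.06  0.49 -0.02] q [-0.66  0.16  0.39  2.07 -0.08  0.93  1.52] g 0.0
```

Still sliding at 3–6 N. I'll continue at 0.8 mm per row.

Emit:
{"method": "jog_arm", "body": {
  "increments": [
    {"tx": -0.8, "ty": 0, "tz": 0, "wx": 0, "wy": 0, "wz": 0, "gripper": 0},
    {"tx": -1.6, "ty": 0, "tz": 0, "wx": 0, "wy": 0, "wz": 0, "gripper": 0},
    {"tx": -2.4, "ty": 0, "tz": 0, "wx": 0, "wy": 0, "wz": 0, "gripper": 0},
    {"tx": -3.2, "ty": 0, "tz": 0, "wx": 0, "wy": 0, "wz": 0, "gripper": 0},
    {"tx": -4, "ty": 0, "tz": 0, "wx": 0, "wy": 0, "wz": 0, "gripper": 0}
  ]
}}

```text
time: 6.08
position: [0.4755, 0.1186, 0.0345]
tool_rot: [-0.287, 3.128, 0.0]
ft_force: [-2.9, -0.2, -1.2]
grip_width: 0.004
grip_force: 1.0
```

Emit:
{"method": "jog_arm", "body": {
  "increments": [
    {"tx": -0.6, "ty": 0, "tz": 0, "wx": 0, "wy": 0, "wz": 0, "gripper": 0},
    {"tx": -1.2, "ty": 0, "tz": 0, "wx": 0, "wy": 0, "wz": 0, "gripper": 0},
    {"tx": -1.8, "ty": 0, "tz": 0, "wx": 0, "wy": 0, "wz": 0, "gripper": 0},
    {"tx": -2.4, "ty": 0, "tz": 0, "wx": 0, "wy": 0, "wz": 0, "gripper": 0},
    {"tx": -3, "ty": 0, "tz": 0, "wx": 0, "wy": 0, "wz": 0, "gripper": 0}
  ]
}}

```text
time: 6.5
position: [0.4783, 0.119, 0.0345]
tool_rot: [0.287, -3.128, 0.0]
ft_force: [-3.5, -0.8, 1.2]
grip_width: 0.005
grip_force: 1.8
```

```bash
python3 -c "
from h import *
show()"
```

```text
t 6.5 bedpos [-98.1  -0.2  34.5] yaw -180.1 tilt [-0. -0. -1.] F bed [-3.6 -0.1  1.2] tq [-0.03  0.74 -0.03] q [-0.66  0.18  0.39  2.05 -0.08  0.93  1.53] g 0.0
```

Emit:
{"method": "jog_arm", "body": {
  "increments": [
    {"tx": -0.5, "ty": 0, "tz": 0, "wx": 0, "wy": 0, "wz": 0, "gripper": 0},
    {"tx": -1, "ty": 0, "tz": 0, "wx": 0, "wy": 0, "wz": 0, "gripper": 0},
    {"tx": -1.5, "ty": 0, "tz": 0, "wx": 0, "wy": 0, "wz": 0, "gripper": 0},
    {"tx": -2, "ty": 0, "tz": 0, "wx": 0, "wy": 0, "wz": 0, "gripper": 0},
    {"tx": -2.5, "ty": 0, "tz": 0, "wx": 0, "wy": 0, "wz": 0, "gripper": 0}
  ]
}}

```text
time: 6.92
position: [0.4783, 0.1191, 0.0346]
tool_rot: [0.287, -3.123, 0.0]
ft_force: [-11.1, -1.9, 9.1]
grip_width: 0.005
grip_force: 5.7
```

```bash
python3 -c "
from h import *
show()"
```

```text
t 6.92 bedpos [-98.1  -0.1  34.6] yaw -180.1 tilt [-0.006 -0.001 -1.   ] F bed [-11.3   0.2   9.1] tq [-0.45  2.36  0.  ] q [-0.66  0.18  0.39  2.05 -0.09  0.94  1.53] g 0.01
```

Emit:
{"method": "jog_arm", "body": {
  "increments": [
    {"tx": -0.5, "ty": 0, "tz": 0, "wx": 0, "wy": 0, "wz": 0, "gripper": 0},
    {"tx": -1, "ty": 0, "tz": 0, "wx": 0, "wy": 0, "wz": 0, "gripper": 0},
    {"tx": -1.5, "ty": 0, "tz": 0, "wx": 0, "wy": 0, "wz": 0, "gripper": 0},
    {"tx": -1.5, "ty": 0, "tz": 0, "wx": 0, "wy": 0, "wz": 0, "gripper": 0},
    {"tx": -1.5, "ty": 0, "tz": 0, "wx": 0, "wy": 0, "wz": 0, "gripper": 0}
  ]
}}

```text
time: 7.33
position: [0.4783, 0.1191, 0.0346]
tool_rot: [0.287, -3.119, 0.001]
ft_force: [-15.0, -3.0, 12.3]
grip_width: 0.004
grip_force: 7.4
```

```bash
python3 -c "
from h import *
show()"
```

```text
t 7.33 bedpos [-98.1  -0.1  34.6] yaw -180.1 tilt [-0.009 -0.001 -1.   ] F bed [-15.3  -0.2  12.3] tq [-0.57  3.04  0.04] q [-0.66  0.18  0.39  2.04 -0.09  0.94  1.53] g 0.0
```

Position stays at -98.1 while the force rises to 15 N, so the mould is home. I'll back off along the rails, then rise.

Emit:
{"method": "jog_arm", "body": {
  "increments": [
    {"tx": 4, "ty": 0, "tz": 0, "wx": 0, "wy": 0, "wz": 0, "gripper": 0},
    {"tx": 10, "ty": 0, "tz": 0, "wx": 0, "wy": 0, "wz": 0, "gripper": 0},
    {"tx": 22, "ty": 0, "tz": 0, "wx": 0, "wy": 0, "wz": 0, "gripper": 0},
    {"tx": 40, "ty": 0, "tz": -5, "wx": 0, "wy": 0, "wz": 0, "gripper": 0},
    {"tx": 40, "ty": 0, "tz": -40, "wx": 0, "wy": 0, "wz": 0, "gripper": 0}
  ]
}}

```text
time: 7.75
position: [0.4363, 0.1105, 0.0699]
tool_rot: [0.287, -3.117, 0.005]
ft_force: [-0.8, 0.8, -0.6]
grip_width: 0.005
grip_force: 0.0
```

Emit:
{"method": "jog_arm", "body": {
  "increments": [
    {"tx": 0, "ty": 0, "tz": -41, "wx": 0, "wy": 0, "wz": 0, "gripper": 0.6},
    {"tx": 0, "ty": 0, "tz": -82, "wx": 0, "wy": 0, "wz": 0, "gripper": 0.6},
    {"tx": 0, "ty": 0, "tz": -123, "wx": 0, "wy": 0, "wz": 0, "gripper": 0.6},
    {"tx": 0, "ty": 0, "tz": -164, "wx": 0, "wy": 0, "wz": 0, "gripper": 0.6},
    {"tx": 0, "ty": 0, "tz": -190, "wx": 0, "wy": 0, "wz": 0, "gripper": 0.6}
  ]
}}

```text
time: 8.17
position: [0.4451, 0.113, 0.2699]
tool_rot: [-0.286, 3.12, 0.005]
ft_force: [0.9, 0.6, 0.8]
grip_width: 0.295
grip_force: 0.0
```

```bash
cat >> h.py <<'E'
def pose(th,r,back,bias,z): # straddle bar end A at cw angle th, tool x outward; returns bed pos, yaw
    phi=np.pi/2-th; u=np.array([np.cos(phi),np.sin(phi)]); t=np.array([np.sin(phi),-np.cos(phi)]) # t clockwise
    p=r*u-back*t; return [p[0],p[1],z],phi-bias
E
python3 - <<'E'
from h import *
show()
p,y=pose(.198,.037,0.0,0.12,.25)
print(p,y,delta(p,y),delta(p,y+np.pi))
E
```

```text
t 8.17 bedpos [-131.8    0.   269.9] yaw -180.2 tilt [ 0.008  0.004 -1.   ] F bed [1.  0.4 0.8] tq [ 0.06 -0.09 -0.04] q [-0.71 -0.14  0.37  1.84  0.05  1.42  1.4 ] g 0.29
[np.float64(0.007278225659481377), np.float64(0.03627709237590117), 0.25] 1.2527963267948965 (array([-138.8,   36.6,   21.2]), array([0.01 , 0.004, 1.886])) (array([-138.8,   36.6,   21.2]), array([-0.003,  0.009, -1.256]))
```

Emit:
{"method": "jog_arm", "body": {
  "increments": [
    {"tx": -14, "ty": 4, "tz": 0, "wx": 0, "wy": 0, "wz": -0.12, "gripper": 0.5},
    {"tx": -28, "ty": 8, "tz": 0, "wx": 0, "wy": 0, "wz": -0.24, "gripper": 0.5},
    {"tx": -42, "ty": 12, "tz": 0, "wx": 0, "wy": 0, "wz": -0.36, "gripper": 0.5},
    {"tx": -56, "ty": 16, "tz": 0, "wx": 0, "wy": 0, "wz": -0.48, "gripper": 0.5},
    {"tx": -70, "ty": 20, "tz": 0, "wx": 0, "wy": 0, "wz": -0.6, "gripper": 0.5}
  ]
}}

```text
time: 8.58
position: [0.5098, 0.1455, 0.2654]
tool_rot: [-1.206, 2.897, -0.0]
ft_force: [0.5, -0.4, 0.6]
grip_width: 0.496
grip_force: 0.0
```

```bash
python3 - <<'E'
from h import *
show()
p,y=pose(.198,.037,0.0,0.2,.25)
print(delta(p,y+np.pi))
E
```

```text
t 8.58 bedpos [-62.3  20.1 265.4] yaw -145.4 tilt [ 0.003  0.001 -1.   ] F bed [ 0.5 -0.4  0.6] tq [ 0.08  0.09 -0.02] q [-0.73  0.04  0.41  1.7  -0.02  1.4   2.05] g 0.5
(array([-66.4, -26.1,  15.7]), array([-0.002,  0.003, -0.569]))
```

Emit:
{"method": "jog_arm", "body": {
  "increments": [
    {"tx": -13, "ty": -5, "tz": 0, "wx": 0, "wy": 0, "wz": -0.1, "gripper": 0.5},
    {"tx": -26, "ty": -10, "tz": 0, "wx": 0, "wy": 0, "wz": -0.2, "gripper": 0.5},
    {"tx": -40, "ty": -15, "tz": 0, "wx": 0, "wy": 0, "wz": -0.3, "gripper": 0.5},
    {"tx": -53, "ty": -20, "tz": 0, "wx": 0, "wy": 0, "wz": -0.4, "gripper": 0.5},
    {"tx": -66, "ty": -26, "tz": 0, "wx": 0, "wy": 0, "wz": -0.5, "gripper": 0.5}
  ]
}}

```text
time: 9.0
position: [0.5748, 0.1739, 0.2652]
tool_rot: [-1.885, 2.509, -0.001]
ft_force: [-0.5, 0.1, 0.9]
grip_width: 0.5
grip_force: 0.0
```

Emit:
{"method": "jog_arm", "body": {
  "increments": [
    {"tx": 0, "ty": 0, "tz": 0, "wx": 0, "wy": 0, "wz": 0, "gripper": 0.5},
    {"tx": 0, "ty": 0, "tz": 0, "wx": 0, "wy": 0, "wz": 0, "gripper": 0.5},
    {"tx": 0, "ty": 0, "tz": 0, "wx": 0, "wy": 0, "wz": 0, "gripper": 0.5},
    {"tx": 0, "ty": 0, "tz": 0, "wx": 0, "wy": 0, "wz": 0, "gripper": 0.5},
    {"tx": 0, "ty": 0, "tz": 0, "wx": 0, "wy": 0, "wz": 0, "gripper": 0.5}
  ]
}}

```text
time: 9.42
position: [0.573, 0.1728, 0.265]
tool_rot: [-1.878, 2.517, 0.0]
ft_force: [0.5, -0.5, -0.6]
grip_width: 0.5
grip_force: 0.0
```

```bash
python3 - <<'E'
from h import *
show()
p,y=pose(.198,.037,0.0,0.27,.195)
print(delta(p,y+np.pi))
d=cam("wrist"); cv2.imwrite("pics/w1.png",d["color"])
# project bar model
P=[bed([np.sin(.198)*r,np.cos(.198)*r,.207]) for r in(-.058,-.013,0,.013,.058)]
print(proj(d,np.array(P)).round(0).tolist())
E
```

```text
t 9.42 bedpos [  4.9  35.3 265. ] yaw -117.2 tilt [ 0.001  0.001 -1.   ] F bed [ 0.4 -0.6 -0.6] tq [0.03 0.09 0.02] q [-0.68  0.2   0.4   1.54 -0.08  1.42  2.58] g 0.5
(array([-2. , -1.6, 70. ]), array([-0.   ,  0.001, -0.006]))
[[270.0, 98.0], [296.0, 184.0], [302.0, 207.0], [309.0, 229.0], [331.0, 302.0]]
```

View pics/w1.png

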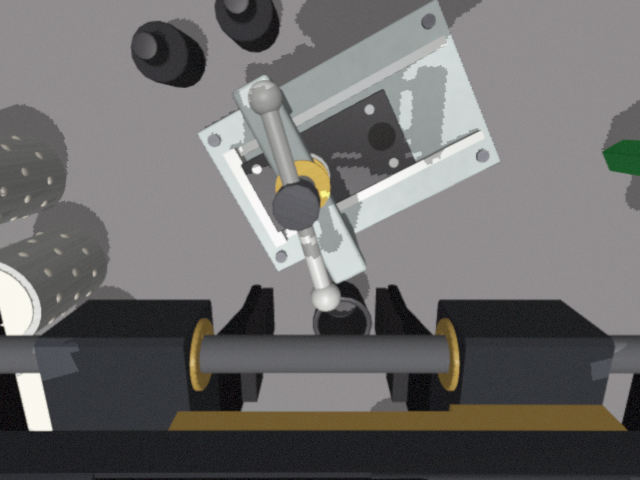

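The wrist picture shows the bar from the ball at (265,98) over the hub at (297,203) to the near ball at (325,298), which sits between the fingers as predicted. The mould is up against the stop line. Now I'll descend.

Emit:
{"method": "jog_arm", "body": {
  "increments": [
    {"tx": -2, "ty": -1, "tz": 30, "wx": 0, "wy": 0, "wz": 0, "gripper": 0.5},
    {"tx": -2, "ty": -1, "tz": 45, "wx": 0, "wy": 0, "wz": 0, "gripper": 0.5},
    {"tx": -2, "ty": -1, "tz": 60, "wx": 0, "wy": 0, "wz": 0, "gripper": 0.5},
    {"tx": -2, "ty": -1, "tz": 73, "wx": 0, "wy": 0, "wz": 0, "gripper": 0.5},
    {"tx": -2, "ty": -1, "tz": 73, "wx": 0, "wy": 0, "wz": 0, "gripper": 0.5}
  ]
}}

```text
time: 9.88
position: [0.573, 0.1743, 0.1888]
tool_rot: [1.877, -2.514, -0.002]
ft_force: [-0.2, -0.4, 0.3]
grip_width: 0.5
grip_force: 0.0
```

```bash
cat > arc.py <<'E'
# rows (tool frame) for turning commanded pose about the screw axis by n steps of a rad
import sys
from h import *
def rows(step,n=5,pre=0.,z=None):
    s=ctrl.get_state(); Rm=R.from_rotvec(s["tool_rot"]).as_matrix(); p=tobed(s["position"])
    # axis in tool frame
    a=Rm.T@(bed([0,0,p[2]])-s["position"]); 
    for k in range(1,n+1):
        q=step*k; Q=R.from_rotvec([0,0,q]).as_matrix(); d=(a-Q@a)*1000
        print(k,d[:2].round(1),"tz",round(24*q/2/np.pi,2),"wz",round(q,3))
def bar(w2=None):
    "angle, radius of the TCP about axis, tangential force"
    s=ctrl.get_state(); p=tobed(s["position"]); th=np.arctan2(p[0],p[1]); r=np.hypot(p[0],p[1])
    c,q=np.cos(BA),np.sin(BA); f=s["ft_force"]; f=np.array([c*f[0]+q*f[1],-q*f[0]+c*f[1]])
    t=np.array([np.cos(th),-np.sin(th)]); u=np.array([np.sin(th),np.cos(th)])
    print("TCP th",round(np.degrees(th),1),"r",round(r*1000,1),"Ftan",round(-f@t,1),"Frad",round(f@u,1))
if __name__=="__main__":
    show(); bar(); rows(float(sys.argv[1]))
E
python3 arc.py 0.1
```

```text
t 9.88 bedpos [  5.2  36.6 188.8] yaw -117.1 tilt [-0.004 -0.002 -1.   ] F bed [-0.3 -0.3  0.3] tq [0.06 0.14 0.03] q [-0.67  0.24  0.39  1.64 -0.09  1.28  2.59] g 0.5
TCP th 8.0 r 37.0 Ftan 0.2 Frad -0.4
1 [-1.  -3.6] tz 0.38 wz 0.1
2 [-1.7 -7.2] tz 0.76 wz 0.2
3 [ -2.  -10.9] tz 1.15 wz 0.3
4 [ -2.  -14.6] tz 1.53 wz 0.4
5 [ -1.5 -18.2] tz 1.91 wz 0.5
```

Emit:
{"method": "jog_arm", "body": {
  "increments": [
    {"tx": -1, "ty": -3.6, "tz": 0, "wx": 0, "wy": 0, "wz": 0.1, "gripper": 0.25},
    {"tx": -1.7, "ty": -7.2, "tz": 0, "wx": 0, "wy": 0, "wz": 0.2, "gripper": 0.25},
    {"tx": -2, "ty": -10.9, "tz": 0, "wx": 0, "wy": 0, "wz": 0.3, "gripper": 0.25},
    {"tx": -2, "ty": -14.6, "tz": 0, "wx": 0, "wy": 0, "wz": 0.4, "gripper": 0.25},
    {"tx": -1.5, "ty": -18.2, "tz": 0.5, "wx": 0, "wy": 0, "wz": 0.5, "gripper": 0.25}
  ]
}}

```text
time: 10.3
position: [0.5899, 0.1733, 0.1911]
tool_rot: [1.193, -2.901, -0.007]
ft_force: [-6.5, 2.0, 0.2]
grip_width: 0.27
grip_force: 2.8
```

```bash
python3 arc.py 0.06; python3 -c "
from h import *
d=cam('wrist'); cv2.imwrite('pics/w2.png',d['color'])"
```

```text
t 10.3 bedpos [ 21.6  32.6 191.1] yaw -145.9 tilt [-0.006  0.002 -1.   ] F bed [-6.   3.2  0.2] tq [0.59 1.62 0.07] q [-0.7   0.28  0.46  1.6  -0.13  1.3   2.13] g 0.27
TCP th 33.5 r 39.1 Ftan 6.8 Frad -0.7
1 [-0.8 -2.2] tz 0.23 wz 0.06
2 [-1.5 -4.4] tz 0.46 wz 0.12
3 [-2.1 -6.7] tz 0.69 wz 0.18
4 [-2.5 -9. ] tz 0.92 wz 0.24
5 [ -2.8 -11.3] tz 1.15 wz 0.3
```

View pics/w2.png

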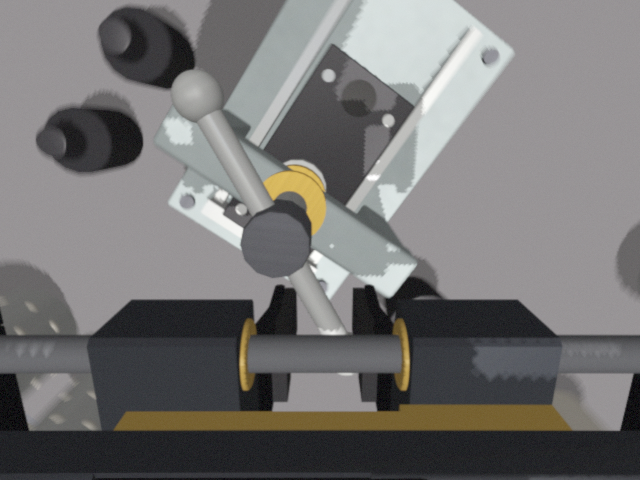

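The picture shows the bar running from the ball at (197,95) over the hub at (277,240) into the fingers near (345,370), with the right finger pushing it clockwise. The bias is about 25°, so I'll cut it to about 10° and move in to a smaller radius.

```bash
cat > plan.py <<'E'
import sys
from h import *
from arc import bar
def est(b=None,w=.011):
    s=ctrl.get_state(); p=tobed(s["position"]); Rm=R.from_rotvec(s["tool_rot"]).as_matrix()
    o=-Rm[:,0]; sg=-Rm[:,1]   # outward, tangential(cw) world
    c=s["position"]+.0095*o-w*sg; c=tobed(c)[:2]   # outer edge of trailing pad
    rc=np.hypot(*c); th=np.arctan2(c[0],c[1])+np.arcsin(.005/rc)
    yo=np.arctan2(o[1],o[0])-BA; bias=(np.pi/2-th-yo+np.pi)%(2*np.pi)-np.pi
    c_,q=np.cos(BA),np.sin(BA); f=s["ft_force"]; f=np.array([c_*f[0]+q*f[1],-q*f[0]+c_*f[1]])
    M=c[0]*f[1]-c[1]*f[0]
    print("t %.2f bar th %.1f contact r %.1f bias %.1f  M %.3f -> F@40 %.1f  Fz %.1f z %.1f j7 %.2f"%(s["time"],np.degrees(th),rc*1000,np.degrees(bias),M,M/.04,s["ft_force"][2],s["position"][2]*1e3,s["joint_positions"][6]))
    return th
def plan(th0,step,r=.034,b=.17,z0=.207,n=5,off=.0042):
    for k in range(1,n+1):
        th=th0+step*k; p,y=pose(th,r,-off,b,z0-.024*(th-.198)/2/np.pi-.016); d,w=delta(p,y+np.pi)
        print(k,d,w)
if __name__=="__main__":
    th=est(); bar(); plan(th,float(sys.argv[1]))
E
python3 plan.py 0.06
```

```text
t 10.35 bar th 32.8 contact r 52.0 bias 23.4  M 0.269 -> F@40 6.7  Fz -0.5 z 191.1 j7 2.12
TCP th 34.8 r 38.7 Ftan 5.1 Frad -1.0
1 [ 2.6 -6.5  1.7] [ 0.005 -0.002 -0.178]
2 [ 2.2 -8.5  1.9] [ 0.005 -0.002 -0.118]
3 [  1.9 -10.5   2.1] [ 0.005 -0.002 -0.058]
4 [  1.7 -12.6   2.4] [ 0.005 -0.003  0.002]
5 [  1.7 -14.6   2.6] [ 0.005 -0.003  0.062]
```

Emit:
{"method": "jog_arm", "body": {
  "increments": [
    {"tx": 2, "ty": -2, "tz": 0.5, "wx": 0, "wy": 0, "wz": -0.06, "gripper": 0.25},
    {"tx": 2.5, "ty": -5, "tz": 1, "wx": 0, "wy": 0, "wz": -0.1, "gripper": 0.25},
    {"tx": 2.2, "ty": -8.5, "tz": 1.5, "wx": 0, "wy": 0, "wz": -0.1, "gripper": 0.25},
    {"tx": 1.8, "ty": -12, "tz": 2, "wx": 0, "wy": 0, "wz": 0, "gripper": 0.25},
    {"tx": 1.7, "ty": -15, "tz": 2.5, "wx": 0, "wy": 0, "wz": 0.06, "gripper": 0.25}
  ]
}}

```text
time: 10.77
position: [0.6003, 0.1654, 0.1898]
tool_rot: [-1.111, 2.938, 0.013]
ft_force: [-4.2, 9.2, 3.1]
grip_width: 0.255
grip_force: 4.2
```

```bash
python3 plan.py 0.06
```

```text
t 10.77 bar th 47.2 contact r 49.7 bias 12.0  M 0.414 -> F@40 10.3  Fz 3.1 z 189.8 j7 2.10
TCP th 53.0 r 38.0 Ftan 9.3 Frad 4.0
1 [ 3.6 -3.3  1.4] [0.008 0.004 0.021]
2 [ 3.6 -5.3  1.6] [0.008 0.003 0.081]
3 [ 3.7 -7.4  1.8] [0.008 0.003 0.141]
4 [ 4.  -9.4  2. ] [0.008 0.003 0.201]
5 [  4.3 -11.4   2.2] [0.008 0.003 0.261]
```

Emit:
{"method": "jog_arm", "body": {
  "increments": [
    {"tx": 1, "ty": -2.2, "tz": 0.3, "wx": 0, "wy": 0, "wz": 0.03, "gripper": 0.25},
    {"tx": 2, "ty": -4.4, "tz": 0.6, "wx": 0, "wy": 0, "wz": 0.08, "gripper": 0.25},
    {"tx": 3, "ty": -6.6, "tz": 0.9, "wx": 0, "wy": 0, "wz": 0.14, "gripper": 0.25},
    {"tx": 3.5, "ty": -8.8, "tz": 1.2, "wx": 0, "wy": 0, "wz": 0.2, "gripper": 0.25},
    {"tx": 3.8, "ty": -11, "tz": 1.5, "wx": 0, "wy": 0, "wz": 0.26, "gripper": 0.25}
  ]
}}

```text
time: 11.18
position: [0.6057, 0.1566, 0.1885]
tool_rot: [-0.725, 3.054, 0.016]
ft_force: [-1.4, 11.1, 0.9]
grip_width: 0.253
grip_force: 4.6
```

```bash
python3 plan.py 0.06
```

```text
t 11.18 bar th 62.6 contact r 48.1 bias 11.3  M 0.432 -> F@40 10.8  Fz 0.9 z 188.5 j7 1.87
TCP th 68.7 r 36.5 Ftan 10.2 Frad 4.7
1 [ 2.1 -2.8  1.1] [0.009 0.005 0.032]
2 [ 2.2 -4.9  1.3] [0.009 0.005 0.092]
3 [ 2.3 -6.9  1.5] [0.009 0.004 0.152]
4 [ 2.6 -8.9  1.7] [0.01  0.004 0.212]
5 [  3.  -11.    1.9] [0.01  0.004 0.272]
```

Emit:
{"method": "jog_arm", "body": {
  "increments": [
    {"tx": 0.5, "ty": -2.2, "tz": 0.3, "wx": 0, "wy": 0, "wz": 0.05, "gripper": 0.25},
    {"tx": 1, "ty": -4.4, "tz": 0.6, "wx": 0, "wy": 0, "wz": 0.1, "gripper": 0.25},
    {"tx": 1.6, "ty": -6.6, "tz": 0.9, "wx": 0, "wy": 0, "wz": 0.15, "gripper": 0.25},
    {"tx": 2.2, "ty": -8.8, "tz": 1.2, "wx": 0, "wy": 0, "wz": 0.21, "gripper": 0.25},
    {"tx": 2.8, "ty": -11, "tz": 1.5, "wx": 0, "wy": 0, "wz": 0.27, "gripper": 0.25}
  ]
}}

```text
time: 11.6
position: [0.6099, 0.1461, 0.1873]
tool_rot: [-0.308, 3.121, 0.017]
ft_force: [3.2, 12.5, -1.3]
grip_width: 0.25
grip_force: 4.9
```

```bash
python3 plan.py 0.06
```

```text
t 11.60 bar th 79.8 contact r 47.5 bias 9.5  M 0.461 -> F@40 11.5  Fz -1.3 z 187.3 j7 1.63
TCP th 86.6 r 36.3 Ftan 11.4 Frad 6.1
1 [ 2.  -2.3  1.1] [0.01  0.006 0.064]
2 [ 2.1 -4.4  1.3] [0.01  0.006 0.124]
3 [ 2.3 -6.4  1.5] [0.011 0.006 0.184]
4 [ 2.7 -8.5  1.7] [0.011 0.005 0.244]
5 [  3.1 -10.5   1.9] [0.011 0.005 0.304]
```

Emit:
{"method": "jog_arm", "body": {
  "increments": [
    {"tx": 0.5, "ty": -2.1, "tz": 0.3, "wx": 0, "wy": 0, "wz": 0.06, "gripper": 0.25},
    {"tx": 1, "ty": -4.2, "tz": 0.6, "wx": 0, "wy": 0, "wz": 0.12, "gripper": 0.25},
    {"tx": 1.6, "ty": -6.3, "tz": 0.9, "wx": 0, "wy": 0, "wz": 0.18, "gripper": 0.25},
    {"tx": 2.3, "ty": -8.4, "tz": 1.2, "wx": 0, "wy": 0, "wz": 0.24, "gripper": 0.25},
    {"tx": 3, "ty": -10.5, "tz": 1.5, "wx": 0, "wy": 0, "wz": 0.3, "gripper": 0.25}
  ]
}}

```text
time: 12.02
position: [0.6107, 0.1343, 0.1861]
tool_rot: [0.163, 3.13, 0.016]
ft_force: [7.0, 10.9, -3.0]
grip_width: 0.252
grip_force: 5.1
```

```bash
python3 plan.py 0.06
```

```text
t 12.02 bar th 98.3 contact r 47.1 bias 8.3  M 0.458 -> F@40 11.5  Fz -3.0 z 186.1 j7 1.36
TCP th 105.4 r 36.1 Ftan 11.4 Frad 6.1
1 [ 1.9 -2.   1.1] [0.011 0.007 0.085]
2 [ 2.  -4.1  1.3] [0.011 0.006 0.145]
3 [ 2.3 -6.1  1.5] [0.011 0.006 0.205]
4 [ 2.7 -8.1  1.7] [0.012 0.006 0.265]
5 [  3.2 -10.1   1.9] [0.012 0.005 0.325]
```

Emit:
{"method": "jog_arm", "body": {
  "increments": [
    {"tx": 0.5, "ty": -2, "tz": 0.3, "wx": 0, "wy": 0, "wz": 0.07, "gripper": 0.25},
    {"tx": 1, "ty": -4, "tz": 0.6, "wx": 0, "wy": 0, "wz": 0.13, "gripper": 0.25},
    {"tx": 1.6, "ty": -6.1, "tz": 0.9, "wx": 0, "wy": 0, "wz": 0.2, "gripper": 0.25},
    {"tx": 2.3, "ty": -8.1, "tz": 1.2, "wx": 0, "wy": 0, "wz": 0.26, "gripper": 0.25},
    {"tx": 3, "ty": -10.1, "tz": 1.5, "wx": 0, "wy": 0, "wz": 0.32, "gripper": 0.25}
  ]
}}

```text
time: 12.43
position: [0.6079, 0.1225, 0.1848]
tool_rot: [0.662, 3.062, 0.015]
ft_force: [9.4, 8.3, -4.0]
grip_width: 0.253
grip_force: 5.2
```

```bash
python3 plan.py 0.06
```

```text
t 12.43 bar th 117.3 contact r 47.2 bias 7.7  M 0.466 -> F@40 11.7  Fz -4.0 z 184.8 j7 1.06
TCP th 124.6 r 36.4 Ftan 11.4 Frad 5.2
1 [ 2.2 -1.9  1.1] [0.012 0.006 0.095]
2 [ 2.3 -4.   1.3] [0.012 0.006 0.155]
3 [ 2.6 -6.   1.5] [0.012 0.006 0.215]
4 [ 3.  -8.   1.7] [0.012 0.005 0.275]
5 [  3.5 -10.    1.9] [0.012 0.005 0.335]
```

Emit:
{"method": "jog_arm", "body": {
  "increments": [
    {"tx": 0.5, "ty": -2, "tz": 0.2, "wx": 0, "wy": 0, "wz": 0.07, "gripper": 0.25},
    {"tx": 1.1, "ty": -4, "tz": 0.4, "wx": 0, "wy": 0, "wz": 0.14, "gripper": 0.25},
    {"tx": 1.8, "ty": -6, "tz": 0.6, "wx": 0, "wy": 0, "wz": 0.2, "gripper": 0.25},
    {"tx": 2.6, "ty": -8, "tz": 0.9, "wx": 0, "wy": 0, "wz": 0.27, "gripper": 0.25},
    {"tx": 3.4, "ty": -10, "tz": 1.2, "wx": 0, "wy": 0, "wz": 0.34, "gripper": 0.25}
  ]
}}

```text
time: 12.85
position: [0.6012, 0.1126, 0.1835]
tool_rot: [1.173, 2.905, 0.014]
ft_force: [11.1, 5.5, -5.1]
grip_width: 0.251
grip_force: 5.1
```

```bash
python3 plan.py 0.06
```

```text
t 12.85 bar th 136.5 contact r 47.2 bias 8.2  M 0.483 -> F@40 12.1  Fz -5.1 z 183.5 j7 0.74
TCP th 143.7 r 36.2 Ftan 11.5 Frad 4.4
1 [ 2. -2.  1.] [0.012 0.005 0.088]
2 [ 2.2 -4.1  1.2] [0.012 0.004 0.148]
3 [ 2.4 -6.1  1.4] [0.012 0.004 0.208]
4 [ 2.8 -8.1  1.6] [0.012 0.003 0.268]
5 [  3.3 -10.1   1.8] [0.012 0.003 0.328]
```

Emit:
{"method": "jog_arm", "body": {
  "increments": [
    {"tx": 0.5, "ty": -2, "tz": 0.5, "wx": 0, "wy": 0, "wz": 0.07, "gripper": 0.25},
    {"tx": 1.1, "ty": -4, "tz": 1, "wx": 0, "wy": 0, "wz": 0.13, "gripper": 0.25},
    {"tx": 1.8, "ty": -6, "tz": 1.5, "wx": 0, "wy": 0, "wz": 0.2, "gripper": 0.25},
    {"tx": 2.6, "ty": -8, "tz": 2, "wx": 0, "wy": 0, "wz": 0.26, "gripper": 0.25},
    {"tx": 3.3, "ty": -10, "tz": 2.5, "wx": 0, "wy": 0, "wz": 0.33, "gripper": 0.25}
  ]
}}

```text
time: 13.27
position: [0.5923, 0.1063, 0.1819]
tool_rot: [1.635, 2.672, 0.015]
ft_force: [8.5, 2.6, 0.2]
grip_width: 0.251
grip_force: 4.7
```

```bash
python3 plan.py 0.06
```

```text
t 13.27 bar th 154.1 contact r 46.8 bias 9.5  M 0.378 -> F@40 9.5  Fz 0.2 z 181.9 j7 0.42
TCP th 161.0 r 35.6 Ftan 8.7 Frad 1.9
1 [ 1.4 -2.2  0.6] [0.013 0.002 0.064]
2 [ 1.5 -4.3  0.8] [0.013 0.002 0.124]
3 [ 1.7 -6.3  1. ] [0.013 0.001 0.184]
4 [ 2.  -8.3  1.2] [0.013 0.001 0.244]
5 [  2.5 -10.3   1.4] [0.013 0.    0.304]
```

```bash
python3 - <<'E'
s=open("plan.py").read()
s=s.replace('''    M=c[0]*f[1]-c[1]*f[0]
''','''    fs=[s["ft_force"]]
    for _ in range(6):
        vision.get_image("wrist"); fs.append(ctrl.get_state()["ft_force"])
    fs=np.array(fs); g=np.c_[c_*fs[:,0]+q*fs[:,1],-q*fs[:,0]+c_*fs[:,1]]
    Ms=(c[0]*g[:,1]-c[1]*g[:,0]+.0038*fs[:,2]); print("F@40:",(Ms/.04).round(1),"mean hold",(Ms[1:].mean()/.04).round(2))
    M=c[0]*f[1]-c[1]*f[0]
''')
open("plan.py","w").write(s)
E
python3 plan.py 0.06
```

```text
F@40: [9.5 9.6 9.  9.9 9.  8.7 9.1] mean hold 9.22
t 13.27 bar th 154.1 contact r 46.8 bias 9.5  M 0.378 -> F@40 9.5  Fz 0.2 z 181.9 j7 0.42
TCP th 161.8 r 35.8 Ftan 8.5 Frad 2.0
1 [ 1.5 -1.7  0.6] [0.012 0.002 0.067]
2 [ 1.6 -3.8  0.8] [0.012 0.002 0.127]
3 [ 1.9 -5.8  1. ] [0.012 0.001 0.187]
4 [ 2.2 -7.9  1.2] [0.012 0.001 0.247]
5 [ 2.7 -9.9  1.5] [0.012 0.    0.307]
```

Emit:
{"method": "jog_arm", "body": {
  "increments": [
    {"tx": 0.4, "ty": -2, "tz": 0.3, "wx": 0, "wy": 0, "wz": 0.06, "gripper": 0.25},
    {"tx": 0.8, "ty": -4, "tz": 0.6, "wx": 0, "wy": 0, "wz": 0.12, "gripper": 0.25},
    {"tx": 1.4, "ty": -6, "tz": 0.9, "wx": 0, "wy": 0, "wz": 0.18, "gripper": 0.25},
    {"tx": 2, "ty": -8, "tz": 1.2, "wx": 0, "wy": 0, "wz": 0.24, "gripper": 0.25},
    {"tx": 2.7, "ty": -10, "tz": 1.5, "wx": 0, "wy": 0, "wz": 0.3, "gripper": 0.25}
  ]
}}

```text
time: 13.98
position: [0.5827, 0.1033, 0.1808]
tool_rot: [2.017, 2.397, 0.017]
ft_force: [9.3, 2.3, 0.3]
grip_width: 0.252
grip_force: 5.0
```

```bash
python3 plan.py 0.06
```

```text
F@40: [10.8  9.8  9.3  9.8 10.1  9.  10.8] mean hold 9.79
t 13.98 bar th 170.6 contact r 46.2 bias 10.2  M 0.431 -> F@40 10.8  Fz 0.3 z 180.8 j7 0.12
TCP th 178.0 r 35.0 Ftan 9.5 Frad 0.0
1 [ 0.7 -1.9  0.6] [ 0.013 -0.001  0.055]
2 [ 0.8 -3.9  0.8] [ 0.013 -0.001  0.115]
3 [ 1. -6.  1.] [ 0.013 -0.002  0.175]
4 [ 1.3 -8.   1.2] [ 0.013 -0.002  0.235]
5 [  1.7 -10.    1.4] [ 0.013 -0.002  0.295]
```

Emit:
{"method": "jog_arm", "body": {
  "increments": [
    {"tx": 0.2, "ty": -2, "tz": 0.3, "wx": 0, "wy": 0, "wz": 0.06, "gripper": 0.25},
    {"tx": 0.5, "ty": -4, "tz": 0.6, "wx": 0, "wy": 0, "wz": 0.12, "gripper": 0.25},
    {"tx": 0.9, "ty": -6, "tz": 0.9, "wx": 0, "wy": 0, "wz": 0.18, "gripper": 0.25},
    {"tx": 1.3, "ty": -8, "tz": 1.2, "wx": 0, "wy": 0, "wz": 0.24, "gripper": 0.25},
    {"tx": 1.8, "ty": -10, "tz": 1.5, "wx": 0, "wy": 0, "wz": 0.3, "gripper": 0.25}
  ]
}}

```text
time: 14.7
position: [0.5734, 0.1034, 0.1797]
tool_rot: [2.353, 2.069, 0.022]
ft_force: [11.6, 2.4, 1.3]
grip_width: 0.252
grip_force: 5.7
```

```bash
python3 plan.py 0.06
```

```text
F@40: [13.7 12.5 12.6 11.8 12.8 12.7 11.9] mean hold 12.41
t 14.70 bar th -173.7 contact r 45.5 bias 11.6  M 0.541 -> F@40 13.5  Fz 1.3 z 179.7 j7 -0.18
TCP th -166.7 r 34.0 Ftan 10.3 Frad -1.4
1 [ -0.2  -1.7 -23.4] [ 0.014 -0.005  0.03 ]
2 [ -0.2  -3.8 -23.2] [ 0.014 -0.006  0.09 ]
3 [ -0.1  -5.8 -23. ] [ 0.014 -0.006  0.15 ]
4 [  0.2  -7.9 -22.8] [ 0.013 -0.006  0.21 ]
5 [  0.6  -9.9 -22.6] [ 0.013 -0.007  0.27 ]
```

Contact: the force rises by about 2.6 N in 16°. I'll use smaller steps from here.

Emit:
{"method": "jog_arm", "body": {
  "increments": [
    {"tx": 0.1, "ty": -1.4, "tz": 0.2, "wx": 0, "wy": 0, "wz": 0.03, "gripper": 0.25},
    {"tx": 0.2, "ty": -2.8, "tz": 0.4, "wx": 0, "wy": 0, "wz": 0.06, "gripper": 0.25},
    {"tx": 0.3, "ty": -4.2, "tz": 0.6, "wx": 0, "wy": 0, "wz": 0.09, "gripper": 0.25},
    {"tx": 0.4, "ty": -5.6, "tz": 0.8, "wx": 0, "wy": 0, "wz": 0.13, "gripper": 0.25},
    {"tx": 0.6, "ty": -7, "tz": 1, "wx": 0, "wy": 0, "wz": 0.17, "gripper": 0.25}
  ]
}}

```text
time: 15.42
position: [0.5674, 0.1046, 0.1791]
tool_rot: [2.52, 1.863, 0.025]
ft_force: [13.4, 0.6, 1.4]
grip_width: 0.252
grip_force: 6.2
```

```bash
python3 plan.py 0.06
```

```text
F@40: [15.2 13.  14.6 14.3 14.4 14.2 14. ] mean hold 14.08
t 15.42 bar th -163.5 contact r 45.0 bias 11.1  M 0.603 -> F@40 15.1  Fz 1.4 z 179.1 j7 -0.35
TCP th -156.3 r 33.5 Ftan 11.7 Frad -4.0
1 [ -0.6  -1.6 -23.4] [ 0.015 -0.008  0.037]
2 [ -0.6  -3.6 -23.2] [ 0.015 -0.009  0.097]
3 [ -0.4  -5.7 -23. ] [ 0.014 -0.009  0.157]
4 [ -0.1  -7.7 -22.8] [ 0.014 -0.009  0.217]
5 [  0.3  -9.8 -22.6] [ 0.014 -0.01   0.277]
```

Emit:
{"method": "jog_arm", "body": {
  "increments": [
    {"tx": 0, "ty": -1, "tz": 0.1, "wx": 0, "wy": 0, "wz": 0.02, "gripper": 0.25},
    {"tx": 0, "ty": -2, "tz": 0.2, "wx": 0, "wy": 0, "wz": 0.04, "gripper": 0.25},
    {"tx": 0, "ty": -3, "tz": 0.3, "wx": 0, "wy": 0, "wz": 0.06, "gripper": 0.25},
    {"tx": 0, "ty": -3.5, "tz": 0.4, "wx": 0, "wy": 0, "wz": 0.08, "gripper": 0.25},
    {"tx": 0, "ty": -3.8, "tz": 0.4, "wx": 0, "wy": 0, "wz": 0.08, "gripper": 0.25}
  ]
}}

```text
time: 16.13
position: [0.5642, 0.1056, 0.1788]
tool_rot: [2.591, 1.762, 0.026]
ft_force: [13.9, 0.5, 1.5]
grip_width: 0.249
grip_force: 6.6
```

```bash
python3 plan.py 0.06
```

```text
F@40: [15.6 13.8 16.1 14.2 14.9 13.9 14.2] mean hold 14.5
t 16.13 bar th -158.1 contact r 44.7 bias 10.3  M 0.618 -> F@40 15.5  Fz 1.5 z 178.8 j7 -0.44
TCP th -151.0 r 33.4 Ftan 11.6 Frad -5.8
1 [ -0.7  -1.6 -23.3] [ 0.015 -0.01   0.051]
2 [ -0.6  -3.6 -23.1] [ 0.015 -0.01   0.111]
3 [ -0.4  -5.7 -22.9] [ 0.015 -0.011  0.171]
4 [ -0.1  -7.7 -22.7] [ 0.015 -0.011  0.231]
5 [  0.3  -9.7 -22.5] [ 0.014 -0.012  0.291]
```

Excess is about 5 N and the compression by angle is about 2.3 mm, so it is snug (about 45–50 N). Now I'll let go: ease off, open and rise.

Emit:
{"method": "jog_arm", "body": {
  "increments": [
    {"tx": 0, "ty": 2, "tz": 0, "wx": 0, "wy": 0, "wz": 0, "gripper": 0.3},
    {"tx": 0, "ty": 4, "tz": 0, "wx": 0, "wy": 0, "wz": 0, "gripper": 0.4},
    {"tx": 0, "ty": 4, "tz": 0, "wx": 0, "wy": 0, "wz": 0, "gripper": 0.5},
    {"tx": 0, "ty": 4, "tz": 0, "wx": 0, "wy": 0, "wz": 0, "gripper": 0.5},
    {"tx": 0, "ty": 4, "tz": 0, "wx": 0, "wy": 0, "wz": 0, "gripper": 0.5}
  ]
}}

```text
time: 16.85
position: [0.5597, 0.103, 0.1743]
tool_rot: [-2.597, -1.767, 0.001]
ft_force: [-0.4, 0.6, -0.4]
grip_width: 0.475
grip_force: 0.0
```

```bash
python3 -c "
from h import *
show()"
```

```text
t 16.85 bedpos [-21.  -31.  174.3] yaw 57.8 tilt [-0.001  0.    -1.   ] F bed [-0.3  0.6 -0.4] tq [-0.09  0.06 -0.03] q [-1.02  0.25  0.92  1.75 -0.21  1.25 -0.43] g 0.48
```

Emit:
{"method": "jog_arm", "body": {
  "increments": [
    {"tx": 0, "ty": 0, "tz": -10, "wx": 0, "wy": 0, "wz": 0, "gripper": 0.5},
    {"tx": 0, "ty": 0, "tz": -30, "wx": 0, "wy": 0, "wz": 0, "gripper": 0.5},
    {"tx": 0, "ty": 0, "tz": -60, "wx": 0, "wy": 0, "wz": 0, "gripper": 0.5},
    {"tx": 0, "ty": 0, "tz": -95, "wx": 0, "wy": 0, "wz": 0, "gripper": 0.5},
    {"tx": 0, "ty": 0, "tz": -130, "wx": 0, "wy": 0, "wz": 0, "gripper": 0.5}
  ]
}}

```text
time: 17.27
position: [0.5596, 0.1027, 0.3062]
tool_rot: [-2.597, -1.766, 0.001]
ft_force: [0.1, 0.0, 0.5]
grip_width: 0.499
grip_force: 0.0
```

Emit:
{"method": "jog_arm", "body": {
  "increments": [
    {"tx": 0, "ty": 0, "tz": 0, "wx": 0, "wy": 0, "wz": 0, "gripper": 0.5},
    {"tx": 0, "ty": 0, "tz": 0, "wx": 0, "wy": 0, "wz": 0, "gripper": 0.5},
    {"tx": 0, "ty": 0, "tz": 0, "wx": 0, "wy": 0, "wz": 0, "gripper": 0.5},
    {"tx": 0, "ty": 0, "tz": 0, "wx": 0, "wy": 0, "wz": 0, "gripper": 0.5},
    {"tx": 0, "ty": 0, "tz": 0, "wx": 0, "wy": 0, "wz": 0, "gripper": 0.5}
  ]
}}

```text
time: 17.68
position: [0.5595, 0.1031, 0.3032]
tool_rot: [-2.597, -1.767, 0.004]
ft_force: [-0.1, -0.0, 0.1]
grip_width: 0.501
grip_force: 0.0
```

```bash
python3 - <<'E'
from h import *
show()
d=cam("scene");a=cv2.resize(d["color"][210:320,310:460],(540,396),interpolation=cv2.INTER_CUBIC)
w=cam("wrist")["color"]; cv2.imwrite("pics/f.png",np.vstack([a[:300],cv2.resize(w,(540,405))[:300]]))
E
```

```text
t 17.68 bedpos [-21.3 -30.8 303.2] yaw 57.8 tilt [-0.002 -0.001 -1.   ] F bed [-0.1  0.   0.1] tq [-0.08  0.07 -0.02] q [-1.06  0.16  0.94  1.56 -0.13  1.49 -0.49] g 0.5
```

View pics/f.png

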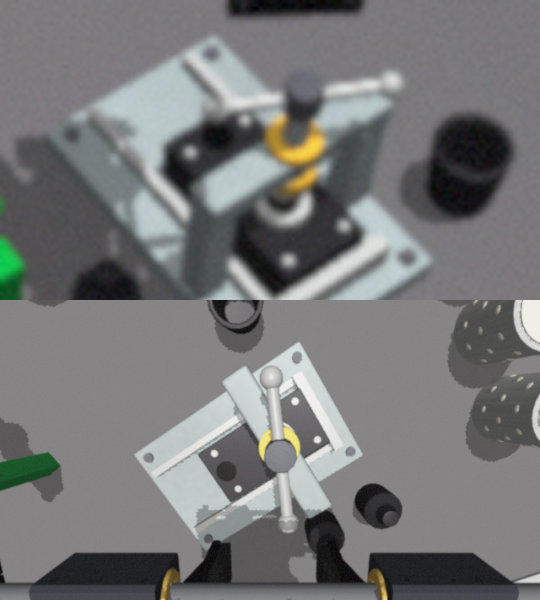

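The mould sits against the stop, with its rear edge along the white stop (scene inset about (330,270)) and the pad ring resting on it at (283,205). The handle is free and the bystanders are unmoved.

```bash
python3 -c "
from bench import ctrl
print(ctrl.close_job())"
```

```text
the job is handed in; nothing more can be done
None
```

The mould is home against the back stop and clamped snug at an estimated 45–50 N. The arm is clear of everything, the bystanders in view are unmoved, and the job was handed in after about 18 s.

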